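Vent and open the pen-flushing vacuum chamber

ROBOT

A 7-joint arm with a two-finger parallel gripper is mounted at the origin on the work surface. World frame = base frame: x ahead of the robot, y to its left, z up, the work surface at z = 0. Lengths are in mm, angles in rad, forces in N, time in s.
With the tool pointing down it reaches from about 350 to 900 mm from the base axis. Payload 19.9 kg.
Tool frame: the origin (TCP) lies between the finger pads; the fingertips stand 17 mm ahead of it and the grasp point (between the pads) lies 2 mm behind it; z points along the fingers, y is the line along which they close (so a half turn about z gives the same grasp; the last joint's range is limited). The gripper opens to 94 mm and grips with 3 to 60 N. Pads are 16 mm wide; open, the fingers measure 119 mm over their backs; the gripper's body (75 mm by 177 mm) begins 78 mm behind the grasp point.
Start: joints at [1.194, 0.417, -0.01, 1.614, 0.005, 1.111, -0.053], TCP at [205.356, -590.279, 222.425] pointing down, gripper open.
Joint ranges: [-2.81, 2.81], [-0.39, 2.02], [-1.27, 1.25], [0.06, 2.57], [-1.19, 4.33], [0.19, 2], [-2.82, 2.82]. Speed limits (rad/s): [1.89, 1.89, 2.39, 2.39, 3.01, 3.01, 3.01].

INTERFACE

Orientations are given as [roll, pitch, yaw] about the fixed x, y, z axes, in that order (R = Rz(yaw) Ry(pitch) Rx(roll)).
In Python, from workcell import get_state, grab_frame, order gives the robot as it stands.
- The arm moves only by the tool step_arm, never from a script. Its argument "commands" is one flat list of numbers, 6 for each row, row after row: the shift along the tool's x, y, z in mm, then the turn, a rotation vector about the tool's x, y, z in rad. In form: [x, y, z, wx, wy, wz, x, y, z, wx, wy, wz, ...]. A call has 1 to 10 rows; each row is the pose to reach, as a shift and turn from the pose commanded when the call began, along the tool's axes at that moment; what a row does not reach only later rows make up. A row lasts 1/8 s, in which the tool goes at most 62.5 mm and 10.7 degrees, less where a joint would pass 70% of its speed; a pose out of reach is approached as far as the arm can. A call with a gripper value outside its range is refused whole. "grip" is the gripper's target within -1 to 1 (fully open at 1, half-way at 0, shut at -1), set as the call begins (left out, the last holds). The fingers move at their own pace and stop on an object; "force" is the grip in N (left out, the last holds). Time passes only in rows, so rows that repeat a pose let the fingers close. It gives the time, the measured TCP pose, the force, the opening and the grip force at its end, in the units of the state.
- get_state(): the state, without advancing time (a new reading comes with each control period).
- grab_frame(name): name is "scene" or "top" or "wrist"; returns a dict with "pixels" (420x560x3 uint8, blue, green, red), "K" (3x3 intrinsics, pixels), "eye" and "orientation" of the camera in the world. Camera axes: x right, y down, z forward; pixel columns grow to the right and rows downward; lengths in mm; the calibration is good to about 2 mm. A picture is of the moment at which its call begins. There is no depth.
- order.job_done(): hands the job in; it is judged then, once.
The state is a dict: "clock": time; "joints": joint angles; "joint_vel": joint speeds; "effort": joint torques, N m; "eef_pos": TCP position; "eef_rot": TCP orientation; "wrist_force": force on the tool from outside, world axes, zero at the start; "torque": the same for the moment, N m; "finger_gap": opening from 0.0 (shut) to 1.0 (fully open); "grasp_force": force on a finger pad.
Only numpy, scipy, OpenCV 4.12 (cv2) and the standard library are available. Lean on these libraries where they do the work, as an engineer would, in place of code of your own. Each camera call takes 0.05 s, during which the arm holds its last target. There are 200 camera calls.

TASK

The pens in the small vacuum chamber are flushed: first turn the blue vent tap until its white end points at the yellow mark (60 degrees open), then press the red release button in the sloping front so that the lid pops up. Take the sprung-up lid by its steel bar, swing it back past upright and keep hold of it until it rests gently on its open stop, never letting it drop, then let go and back off. Leave the tap on the mark and do not disturb the ink bottle, vials, cup and pen standing around it.

Things in the scene. Friction and masses are not known exactly. Their poses are not given: they have to be found in the camera images.
- chamber: fixed white vacuum chamber, blue skirt; tank block x -75 to +90 mm, y -80 to +80, 122 high. A grey fascia slopes down from its front to x -122. On its right a lower deck (x -60 to +60, y -195 to -80, top at 85 mm) carries the tap on a round dial. Origin on the table under the tank; x points to its back, y left, z up. Its front is turned to the robot's left.
- tap (a joint): angle of the vent tap, rad: 0 closed (white end points to the chamber's front, -x), growing counter-clockwise seen from above (white end swings to the right, -y) to 1.57; the yellow mark is at 1.047 (60 degrees). Starts between 0 and 0.4, turns stiffly (0.06 N m) and stays where it is left.
- tap_grip (a point): on the tap's upright axis, 5 mm below its handle's top: where to grip from above. Handle: blue bar, one end white, 14 mm thick, 26 tall, reaching 46 mm to the white end and 31 the other way; under it a stem 16 mm thick and, 38 mm below this point, the dial, 100 mm across. Site x runs along the bar away from the white end, y across it.
- dial_mark (a point): the yellow mark on the dial (14 x 12 mm), 42 mm from the tap's axis, 2 mm above the dial face's 91 mm.
- release_top (a point): centre of the red button's face, 36 mm across, in a black collar 52 mm across, 12 mm lower. Its axis leans 40 degrees from vertical to the front: point z points out of the button (up and to the chamber's -x), y left. With the lid shut its bar is 51 mm above and 6 mm in front of this point, so press along the axis with a tilted tool.
- release (a joint): travel of the button, m: 0 out, 0.008 fully in; springs back. It begins to move at 1.5 N, frees the lid after about 0.004 (near 3.5 N) and takes 5 N fully in.
- lid (a joint): angle of the blue lid (150 mm wide, 145 from hinge to front edge, 10 thick, about 0.3 kg), rad: 0 shut, latched. Once released a kicker lifts it within a second to about 0.8, where it waits, leaning on the kicker. Above that it swings freely with hardly any friction: falls back below upright (1.57), drops open above it. Open stop at 1.85.
- lid_bar (a point): centre of the steel bar handle along the lid's front edge: round, 14 mm diameter, 104 mm long along point y, on two stubs 45 mm either side of this point, its centre 22 mm beyond the lid's edge (15 mm gap) and 167 mm from the hinge axis. It turns with the lid; point x points from the bar to the hinge, z out of the lid's top.
- lid_hinge (a point): centre of the lid's hinge axis, at the back of the tank, 129 mm above the table; the axis runs along the point's y (left), the point's x points to the chamber's back.
- ink_bottle: closed fuchsia ink bottle with a brass cap, 64 mm diameter, 135 mm tall, standing off the chamber's front left corner; origin under its centre. A bystander.
- vial_a: closed dark purple vial with a black cap, 28 mm diameter, 85 mm tall, standing close to the chamber's left side; origin under its centre. A bystander.
- vial_b: closed near-black vial with a black cap, 28 mm diameter, 85 mm tall, standing close to the chamber's left side; origin under its centre. A bystander.
- mixing_cup: pale lilac open cup, 52 mm across the rim, 75 mm tall, standing behind the chamber; origin under its centre. A bystander.
- pen: clear pen lying flat on the table in front of the chamber, 141 mm long, 15 mm thick, red end; origin under its middle, x along it. A bystander.

How it is judged:
By the outcome, as a careful person would: the job done as asked, in the order asked, and still so for the second after the job is handed in, with the robot touching nothing.
It also fails if it takes over 72 s, if anything falls off the work surface, if the arm or the gripper's body presses on something with over 40 N, if the wrist force passes 120 N, or if a joint passes its speed limit or range.

## Working session

There is one attempt and no reset: what is moved stays moved. The work goes in short steps, Python scripts to look and compute and a tool call to move; the robot and the scene stay as the last step left them, time stands still between calls to the robot, and variables do not carry over. Pictures are saved under pics/ and viewed, at most 10 in all, crops included, and the job is handed in when it is done.

Besides the shell and the picture viewer there is one more tool, called by a JSON object that holds its "op" and its "data". step_arm: Moves the arm, as the interface text tells. Its arguments: {"type":"object","properties":{"commands":{"type":"array","items":{"type":"number"}},"grip":{"type":"number"},"force":{"type":"number"}},"required":["commands"]}

```bash
mkdir -p pics; python3 - <<'E'
from workcell import get_state, grab_frame
import cv2,pickle
s=get_state();print(s)
F={}
for n in("scene","top"):
    f=grab_frame(n);F[n]=f;cv2.imwrite(f"pics/{n}0.png",cv2.resize(f["pixels"],(800,600),interpolation=cv2.INTER_CUBIC));print(n,f["K"],f["eye"],f["orientation"])
pickle.dump(F,open("f0.pkl","wb"))
E
```

```text
{'clock': 0.0, 'joints': array([ 1.19448619,  0.41795789, -0.01029618,  1.61415418,  0.00469006,
        1.11070155, -0.05299958]), 'joint_vel': array([-4.07462020e-04,  1.08956899e-03,  2.82343347e-04, -1.01822339e-04,
        1.39089570e-03, -5.47745432e-05,  7.58132469e-04]), 'effort': array([-4.41416096e-04, -8.51260471e+01,  6.39736522e-01, -4.25973129e+01,
       -4.86055668e-02,  1.87865779e-02,  1.99537467e-04]), 'eef_pos': array([ 205.24251951, -589.9703255 ,  221.84374776]), 'eef_rot': array([-3.14039847e+00,  8.41167021e-05,  3.34808105e-01]), 'wrist_force': array([ 0.25381123, -0.24279918, -0.23081127]), 'torque': array([-0.01408851,  0.03878776,  0.02154815]), 'grasp_force': 0.0, 'finger_gap': 0.9973801085296932}
scene [[516.53191738   0.         275.73049745]
 [  0.         516.53191738 207.64173903]
 [  0.           0.           1.        ]] [1114.84007397   19.34441693  808.67904677] [-2.5426737  -0.01662102  1.49653995]
top [[433.33285544   0.         272.43123869]
 [  0.         433.33285544 206.75228419]
 [  0.           0.           1.        ]] [462.81545854  77.35633653 802.08713809] [-2.96069346 -0.02961397 -1.59376199]
```

View pics/scene0.png

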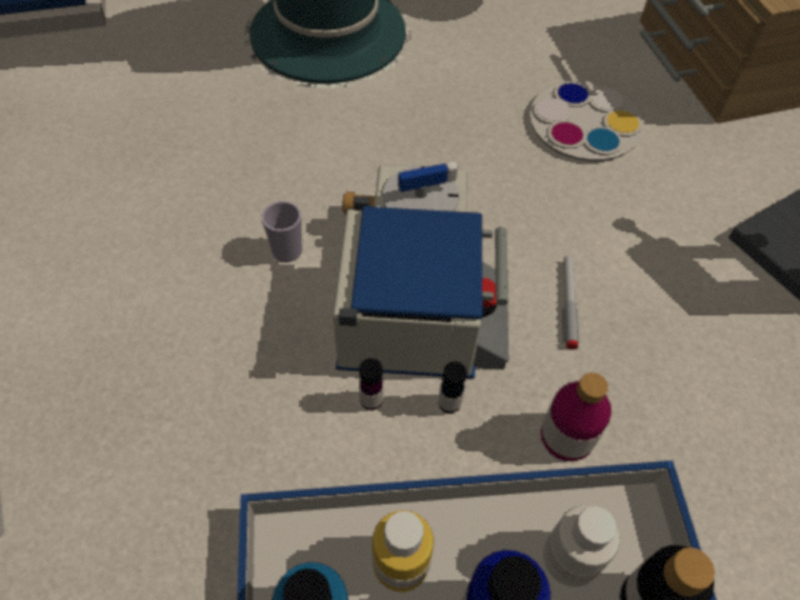

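View pics/top0.png

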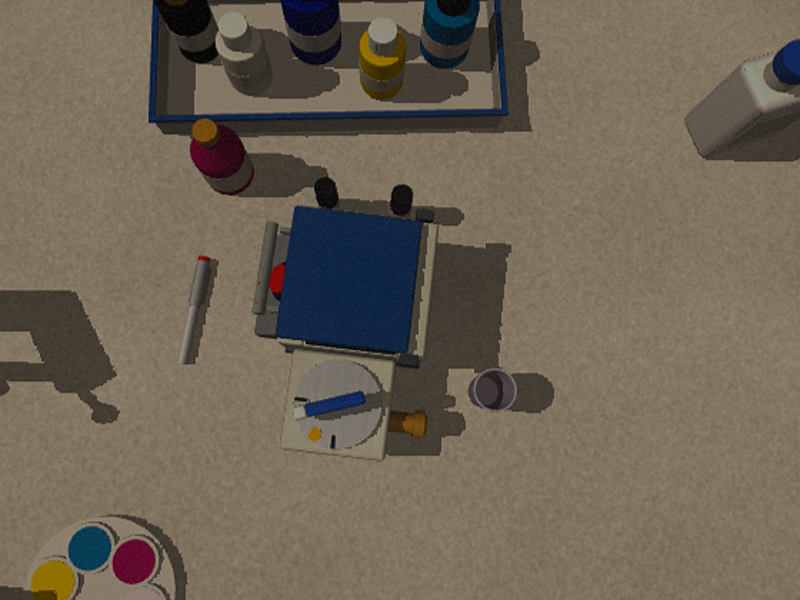

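Scene: chamber centre (420,270), tap (425,178), button (487,293). Top: lid (350,280), tap (330,405), yellow mark (315,434), cup (493,390), bottle (222,160), pen (195,310). I'll take enlarged crops for the fit.

```bash
python3 - <<'E'
import cv2,pickle
F=pickle.load(open("f0.pkl","rb"))
for n,(x,y) in {"top":(160,140),"scene":(200,105)}.items():
    c=F[n]["pixels"][y:y+187,x:x+249]
    c=cv2.convertScaleAbs(cv2.resize(c,None,fx=3.2,fy=3.2,interpolation=cv2.INTER_CUBIC),alpha=1.4)
    cv2.imwrite(f"pics/{n}_c.png",c)
E
```

```text
(no output)
```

View pics/top_c.png

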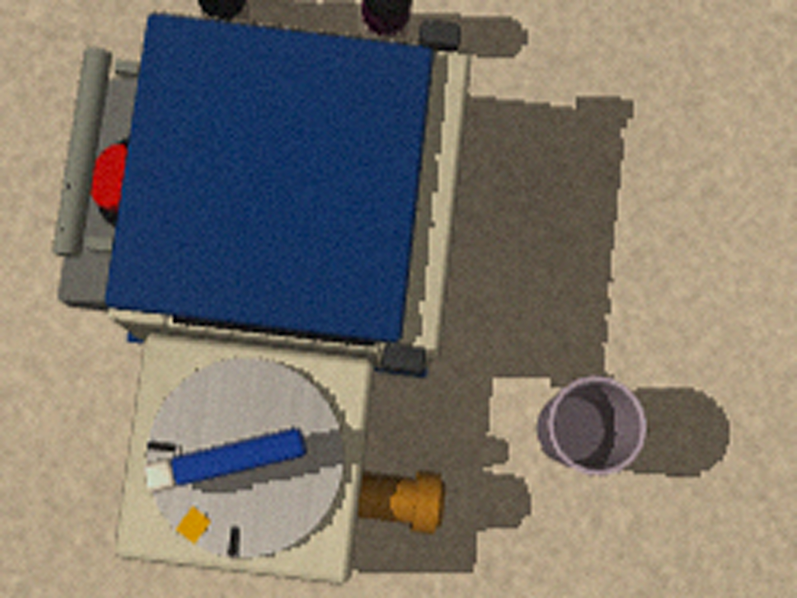

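View pics/scene_c.png

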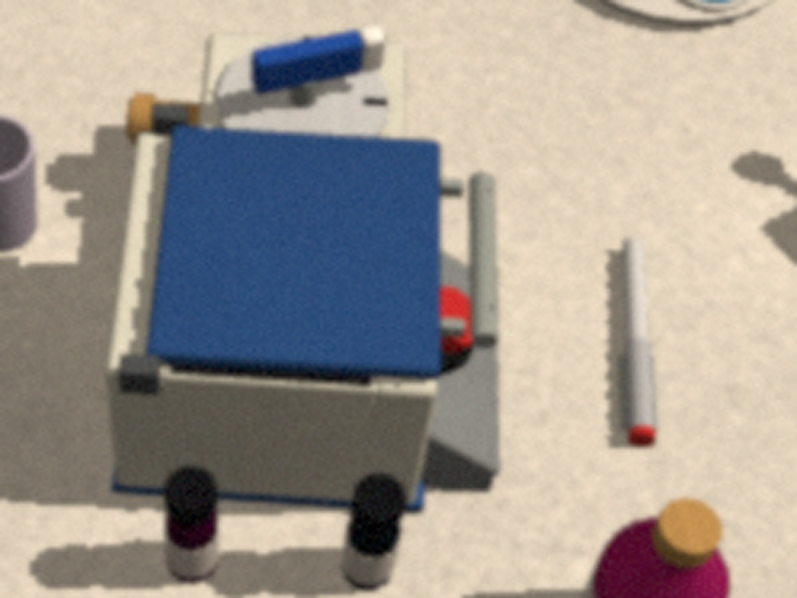

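Top crop: the deck corners, tank corners, lid corners, bar ends (97,50)/(65,252), dial centre (246,457), mark (194,525) and handle can all be read. Scene crop: bar ends are (483,175)/(487,343), button is at (457,320) and handle runs (255,72) to (383,48). Next I fit the chamber pose.

```bash
cat >geo.py <<'E'
import numpy as np,pickle
from scipy.spatial.transform import Rotation as R
def proj(f,P):
    c=R.from_euler("xyz",f["orientation"]).as_matrix().T@(np.asarray(P,float)-f["eye"]); p=f["K"]@c; return p[:2]/p[2]
def unproj(f,uv,z):
    d=R.from_euler("xyz",f["orientation"]).as_matrix()@np.linalg.inv(f["K"])@[*uv,1]; e=np.array(f["eye"]); return e+d*(z-e[2])/d[2]
off={"top":(160,140),"scene":(200,105)}
def px(n,u,v): return np.array([u,v])/3.2+off[n]
def ch(q,p):
    return np.append(q[:2]+R.from_euler("z",q[2]).as_matrix()[:2,:2]@np.array(p[:2],float),p[2])
E
cat >fit.py <<'E'
from geo import *
from scipy.optimize import least_squares
F=pickle.load(open("f0.pkl","rb"))
# q: x,y,yaw,hx,lidtop,dialx,dialy,taptheta, barz
def model(q):
    x,y,w,hx,lt,dx,dy,t,bz=q
    u=np.array([-np.cos(t),-np.sin(t)])
    h=lambda r:(dx+u[0]*r,dy+u[1]*r,134)
    return [("top",119,555,(-60,-195,85)),("top",347,581,(60,-195,85)),("top",469,55,(90,80,122)),("top",436,353,(90,-80,122)),
    ("top",150,14,(hx-145,75,lt)),("top",107,306,(hx-145,-75,lt)),("scene",438,374,(hx-145,75,lt)),("scene",439,142,(hx-145,-75,lt)),
    ("top",81,151,(hx-167,0,bz)),("scene",485,259,(hx-167,0,bz)),
    ("scene",112,365,(90,80,122)),("scene",142,136,(90,-80,122)),("scene",211,36,(60,-195,85)),
    ("top",246,457,(dx,dy,91)),("top",147,474,h(46)),("top",304,439,h(-31)),("scene",380,36,h(46)),("scene",256,60,h(-31)),
    ("top",194,525,(dx-21,dy-36.4,93))]
def res(q):
    return np.concatenate([proj(F[n],ch(q,p))-px(n,u,v) for n,u,v,p in model(q)])
s=least_squares(res,[450,100,-1.6,85,134,0,-137,.2,129],loss="soft_l1")
q=s.x
if __name__=="__main__":
    print(np.round(q,3));print(np.round(res(q).reshape(-1,2),1).tolist())
    np.save("q.npy",q)
    for n,p in dict(tap=(q[5],q[6],129),bar=(q[3]-167,0,q[8]),hinge=(q[3],0,129),rel=(q[3]-161,0,78)).items():print(n,np.round(ch(q,p),1))
    print("red top",unproj(F["top"],px("top",110,180),80),"red scene",unproj(F["scene"],px("scene",457,320),80))
    for n,uv,z in [("bottlecap",(205/1.4286,128/1.4286),135),("cup",px("top",591,425),75),("vb",(326/1.4286,185/1.4286),85),("va",(402/1.4286,192/1.4286),85),("pen1",(204/1.4286,258/1.4286),8),("pen2",(185/1.4286,360/1.4286),8)]:
        print(n,np.round(unproj(F["top"],uv,z),0))
E
python3 fit.py
```

```text
[ 6.06479e+02  9.75830e+01 -1.70300e+00  7.34100e+01  1.33251e+02
  2.11200e+00 -1.37499e+02  3.28000e-01  1.31634e+02]
[[-3.2, 0.6], [-0.0, 0.7], [-0.8, -3.4], [-0.2, 0.9], [-0.6, -1.2], [-0.5, -0.0], [0.6, 0.9], [-0.5, 0.1], [0.7, -0.1], [-1.1, -0.3], [-0.9, 4.2], [-0.8, -1.1], [-0.7, -1.4], [-0.1, -0.7], [-0.5, 0.4], [0.3, 0.2], [1.0, -0.6], [-1.4, -0.2], [0.1, -0.4]]
tap [469.9 113.7 129. ]
bar [618.9 190.3 131.6]
hinge [596.8  24.8 129. ]
rel [618.1 184.4  78. ]
red top [614.80759553 184.71633064  80.        ] red scene [621.44831991 183.82560807  80.        ]
bottlecap [782. 261. 135.]
cup [481. -65.  75.]
vb [731. 127.  85.]
va [721.  35.  85.]
pen1 [661. 292.   8.]
pen2 [529. 311.   8.]
```

```bash
cat >>geo.py <<'E'
from workcell import get_state
def cmd(pos,M):
    s=get_state(); A=R.from_euler("xyz",s["eef_rot"]).as_matrix()
    d=A.T@(np.array(pos)-s["eef_pos"]); w=R.from_matrix(A.T@M).as_rotvec()
    print("cmd",np.round(d,1).tolist(),np.round(w,3).tolist())
def down(yaw): return R.from_euler("xyz",[np.pi,0,yaw]).as_matrix()
E
python3 - <<'E'
from geo import *
cmd([470,113.7,215],down(1.767))
E
```

```text
cmd [481.2, -577.7, 7.5] [-0.001, -0.001, -1.432]
```

{"op": "step_arm", "data": {"commands": [14,-17,0,0,0,-0.05,40,-48,0,0,0,-0.15,77,-92,0,0,0,-0.25,115,-138,0,0,0,-0.38,153,-184,0,0,0,-0.5,191,-230,0,0,0,-0.62,229,-276,0,0,0,-0.74,267,-322,0,0,0,-0.86,300,-360,0,0,0,-0.95,320,-384,0,0,0,-1.0], "grip": 0}}

```text
clock: 1.35
eef_pos: [381.8, -120.3, 222.5]
eef_rot: [3.141, 0.0, 1.339]
wrist_force: [0.4, -1.4, 0.2]
finger_gap: 0.503
grasp_force: 0.0
```

```bash
python3 - <<'E'
from geo import *
cmd([470,113.7,215],down(1.767))
s=get_state();print(s["eef_pos"],s["eef_rot"],s["joints"],s["finger_gap"])
E
```

```text
cmd [248.0, 32.1, 7.5] [0.0, 0.0, -0.428]
[ 381.84009421 -120.31575902  222.52782776] [3.14145417e+00 1.26429753e-04 1.33904839e+00] [ 0.72432297  0.02076052 -0.49795803  2.1173066   0.01188942  1.00594024
 -0.01165574] 0.5025577918322048
```

{"op": "step_arm", "data": {"commands": [40,5,1,0,0,-0.07,90,12,3,0,0,-0.16,140,18,5,0,0,-0.26,190,25,7,0,0,-0.35,230,30,7.5,0,0,-0.4,248,32.1,7.5,0,0,-0.428,248,32.1,7.5,0,0,-0.428,248,32.1,7.5,0,0,-0.428]}}

```text
clock: 2.35
eef_pos: [470.3, 109.9, 214.8]
eef_rot: [-3.141, 0.0, 1.761]
wrist_force: [-0.1, -0.9, -0.0]
finger_gap: 0.505
grasp_force: 0.0
```

```bash
python3 - <<'E'
from geo import *
from workcell import grab_frame
import cv2
cmd([470,113.7,129],down(1.767))
s=get_state();print(s["eef_pos"],s["eef_rot"],s["joints"],s["finger_gap"])
f=grab_frame("wrist");print(f["eye"],f["orientation"],f["K"][0])
pickle.dump(f,open("w1.pkl","wb"))
cv2.imwrite("pics/w1.png",f["pixels"])
q=np.load("q.npy");print([np.round(proj(f,ch(q,p)),0) for p in [(q[5],q[6],134),(q[5],q[6],91),(-60,-195,85),(60,-195,85),(q[5]-21,q[6]-36.4,93)]])
E
```

```text
cmd [3.9, 0.5, 85.8] [-0.001, 0.0, -0.006]
[470.31831442 109.86239341 214.78218061] [-3.14095666e+00  4.67383345e-04  1.76091380e+00] [ 0.3624419   0.23753119 -0.74423521  1.9455499   0.18761054  1.02837574
 -0.27530444] 0.5050484027352231
[456.71801634 186.91582918 375.9867644 ] [2.87346527e+00 4.66023262e-06 1.89130630e-01] [334.65181886   0.         278.07927229]
[array([277., 223.]), array([277., 208.]), array([235., 117.]), array([199., 245.]), array([244., 173.])]
```

View pics/w1.png

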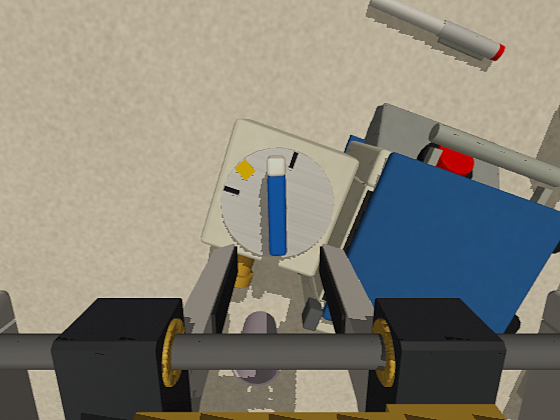

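Wrist view: the handle runs straight from (277,157) to (278,254), the dial centre is at (277,208) and the mark at (244,171). These match the predictions, so I descend, look at the alignment in numbers, and grip.

{"op": "step_arm", "data": {"commands": [4,0,10,0,0,0,4,0,25,0,0,0,4,0,40,0,0,0,4,0,55,0,0,0,4,0,68,0,0,0,4,0,78,0,0,0,4,0,84,0,0,0,4,0,86,0,0,0,4,0,86,0,0,0,4,0,86,0,0,0]}}

```text
clock: 3.65
eef_pos: [470.0, 115.1, 129.3]
eef_rot: [3.141, 0.0, 1.763]
wrist_force: [-0.0, 0.2, 0.0]
finger_gap: 0.503
grasp_force: 0.0
```

{"op": "step_arm", "data": {"commands": [0,0,0,0,0,0,0,0,0,0,0,0,0,0,0,0,0,0,0,0,0,0,0,0,0,0,0,0,0,0,0,0,0,0,0,0], "grip": -1, "force": 20}}

```text
clock: 4.4
eef_pos: [468.7, 114.9, 128.8]
eef_rot: [-3.139, 0.0, 1.763]
wrist_force: [-9.5, -1.8, 9.3]
finger_gap: 0.149
grasp_force: 20.0
```

{"op": "step_arm", "data": {"commands": [0,-1,0,0,0,-0.04,0,-1,0,0,0,-0.12,0,-1,0,0,0,-0.2,0,-1,0,0,0,-0.29,0,-1,0,0,0,-0.38,0,-1,0,0,0,-0.47,0,-1,0,0,0,-0.56,0,-1,0,0,0,-0.64,0,-1,0,0,0,-0.7,0,-1,0,0,0,-0.724]}}

```text
clock: 5.65
eef_pos: [468.5, 114.8, 128.9]
eef_rot: [-3.141, -0.001, 2.488]
wrist_force: [-5.2, -0.4, 3.4]
finger_gap: 0.145
grasp_force: 20.0
```

{"op": "step_arm", "data": {"commands": [0,0,0,0,0,0,0,0,0,0,0,0,0,0,0,0,0,0]}}

```text
clock: 6.02
eef_pos: [468.5, 114.9, 128.9]
eef_rot: [-3.141, -0.0, 2.486]
wrist_force: [-4.3, -0.6, 3.2]
finger_gap: 0.142
grasp_force: 20.0
```

{"op": "step_arm", "data": {"commands": [0,0,0,0,0,0,0,0,0,0,0,0,0,0,0,0,0,0,0,0,-5,0,0,0,0,0,-15,0,0,0,0,0,-30,0,0,0,0,0,-50,0,0,0,0,0,-70,0,0,0,0,0,-86,0,0,0,0,0,-86,0,0,0], "grip": 0}}

```text
clock: 7.28
eef_pos: [469.4, 114.9, 216.1]
eef_rot: [3.141, 0.002, 2.486]
wrist_force: [0.1, -0.5, -0.2]
finger_gap: 0.497
grasp_force: 0.0
```

```bash
python3 - <<'E'
from geo import *
from workcell import grab_frame
import cv2
s=get_state();print(s["eef_pos"],s["eef_rot"],s["joints"],s["clock"])
f=grab_frame("wrist");pickle.dump(f,open("w2.pkl","wb"))
q=np.load("q.npy");uv=proj(f,ch(q,(q[5],q[6],110)));print(uv)
u,v=int(uv[0])-70,int(uv[1])-60
cv2.imwrite("pics/w2.png",cv2.resize(f["pixels"][v:v+120,u:u+140],None,fx=5,fy=5,interpolation=cv2.INTER_CUBIC));print(u,v)
for z in(91,134):
  for t in (.95,1.047,1.15):
    print(z,t,[np.round((proj(f,ch(q,(q[5]-r*np.cos(t),q[6]-r*np.sin(t),z)))-(u,v))*5,0).tolist() for r in(-31,0,42,46)])
E
```

```text
[469.4089971  114.89514916 216.10926191] [3.14052413e+00 1.70872357e-03 2.48637270e+00] [ 0.5079813   0.27924115 -0.9359379   1.94140561  0.26062282  1.04497774
  0.37392782] 7.275
[275.11232394 217.8717933 ]
205 157
91 0.95 [[335.0, 437.0], [351.0, 274.0], [375.0, 38.0], [377.0, 15.0]]
91 1.047 [[352.0, 438.0], [351.0, 274.0], [351.0, 37.0], [351.0, 13.0]]
91 1.15 [[369.0, 437.0], [351.0, 274.0], [326.0, 38.0], [323.0, 15.0]]
134 0.95 [[331.0, 535.0], [350.0, 349.0], [377.0, 76.0], [380.0, 49.0]]
134 1.047 [[350.0, 536.0], [350.0, 349.0], [349.0, 75.0], [349.0, 47.0]]
134 1.15 [[370.0, 535.0], [350.0, 349.0], [319.0, 76.0], [316.0, 49.0]]
```

View pics/w2.png

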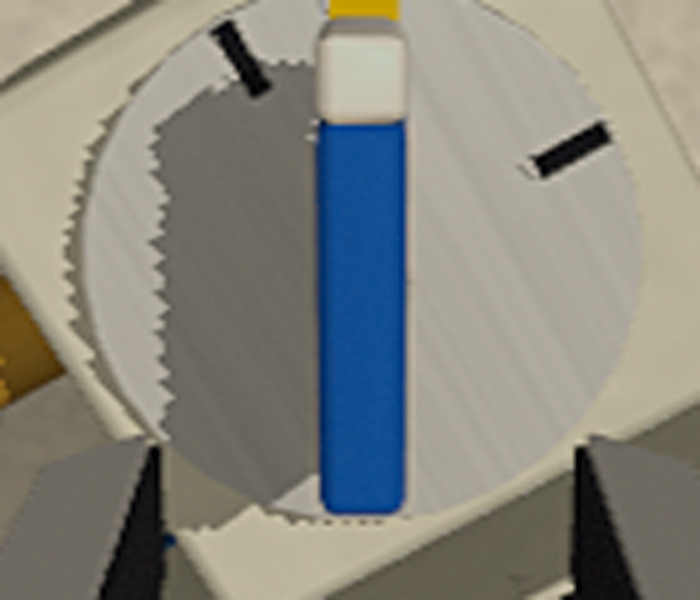

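Crop: the handle is centred at column 362, directly in line with the yellow mark (365, top) and the dial centre (360), so the tap is on the mark. Next is the button approach.

```bash
cat >>geo.py <<'E'
try: q=np.load("q.npy")
except Exception: q=None
def tool(tilt,yc=+1):  # tool z in chamber xz-plane at 'tilt' from straight down towards chamber +x ; tool y = +chamber y (yc=1) 
    C=R.from_euler("z",q[2]).as_matrix()
    z=C@[np.sin(tilt),0,-np.cos(tilt)]; y=C@[0,yc,0]
    return np.column_stack([np.cross(y,z),y,z])
def rel(): return ch(q,(q[3]-161,0,78))
E
python3 - <<'E'
from geo import *
f=pickle.load(open("w1.pkl","rb"))
for z in (127,129,131): print("bar ends w1",z,[np.round(proj(f,ch(q,(q[3]-167,s,z))),0) for s in(52,-52)])
for z in (76,78,80): print("rel w1",proj(f,ch(q,(q[3]-161,0,z))))
M=tool(np.radians(40)); p=rel()
cmd([470,150,270],down(1.6))
cmd(p-M[:,2]*(150+17),M)
E
```

```text
bar ends w1 127 [array([556., 181.]), array([430., 136.])]
bar ends w1 129 [array([558., 181.]), array([432., 136.])]
bar ends w1 131 [array([561., 181.]), array([433., 136.])]
rel w1 [455.53946806 158.69287142]
rel w1 [456.69555588 158.94178515]
rel w1 [457.86680558 159.19396334]
cmd [20.7, 28.6, -54.8] [0.001, 0.001, 0.886]
cmd [-22.2, 239.1, 9.4] [0.366, -0.631, 1.004]
```

```bash
python3 - <<'E'
import pickle,cv2,numpy as np
f=pickle.load(open("w1.pkl","rb"));a=f["pixels"].astype(int)
m=((a[...,2]>150)&(a[...,1]<60)&(a[...,0]<60)).astype(np.uint8);m[:130]=0
ys,xs=np.where(m);print(xs.min(),xs.max(),ys.min(),ys.max(),xs.mean(),ys.mean())
cv2.imwrite("pics/w1c.png",cv2.resize(a[110:200,400:520].astype(np.uint8),None,fx=5,fy=5,interpolation=cv2.INTER_CUBIC))
E
```

```text
440 473 146 173 456.44625407166126 160.64006514657981
```

View pics/w1c.png

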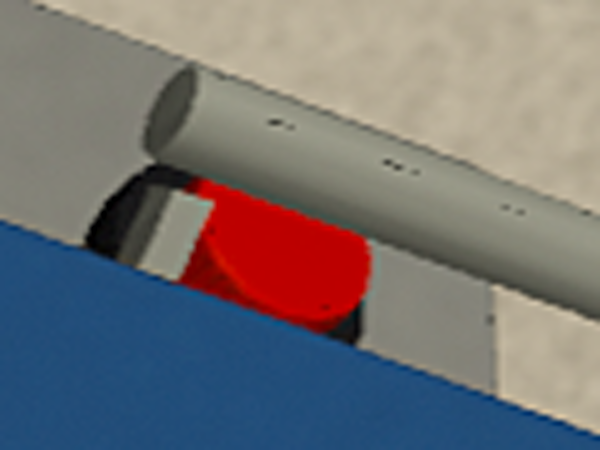

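Crop: the bar end is at (434,132) and the red face's right edge at column 474, both within a few mm of the fit. Moving to the point in front of the button with fingers shut.

{"op": "step_arm", "data": {"commands": [-1,10,-5,0.02,-0.03,0.05,-3,35,-12,0.06,-0.1,0.16,-6,65,-15,0.1,-0.17,0.28,-9,95,-15,0.15,-0.25,0.4,-11,125,-12,0.19,-0.33,0.53,-14,155,-8,0.24,-0.41,0.66,-17,185,-3,0.29,-0.49,0.78,-19,210,3,0.32,-0.56,0.89,-21,230,7,0.35,-0.61,0.97,-22,239,9,0.366,-0.631,1.004], "grip": -1}}

```text
clock: 8.57
eef_pos: [631.6, 292.3, 203.3]
eef_rot: [-3.139, 0.701, 1.44]
wrist_force: [-0.4, 0.2, 0.0]
finger_gap: 0.008
grasp_force: 0.0
```

```bash
python3 - <<'E'
from geo import *
M=tool(np.radians(40)); p=rel()
cmd(p-M[:,2]*(8+17),M)
s=get_state();print(s["eef_pos"],s["joints"],s["finger_gap"],s["wrist_force"])
E
```

```text
cmd [-2.3, 1.2, 140.8] [-0.002, 0.003, 0.001]
[631.55447004 292.25147911 203.25586374] [-0.45449182  0.914323   -0.46911241  1.04821995  0.74931237  1.86097329
 -1.01530274] 0.008457317623985825 [-0.36840238  0.16611387  0.01159743]
```

{"op": "step_arm", "data": {"commands": [-2,1,10,0,0,0,-2,1,30,0,0,0,-2,1,55,0,0,0,-2,1,80,0,0,0,-2,1,105,0,0,0,-2,1,122,0,0,0,-2,1,132,0,0,0,-2,1,138,0,0,0,-2,1,141,0,0,0,-2,1,141,0,0,0]}}

```text
clock: 9.82
eef_pos: [620.6, 199.9, 99.3]
eef_rot: [-3.141, 0.697, 1.439]
wrist_force: [-0.1, -0.0, 0.9]
finger_gap: 0.007
grasp_force: 0.0
```

```bash
python3 - <<'E'
from geo import *
M=tool(np.radians(40)); p=rel()
cmd(p-M[:,2]*(17),M)
s=get_state();print(s["eef_pos"],s["joints"],s["wrist_force"])
E
```

```text
cmd [1.6, -0.4, 9.4] [-0.001, -0.001, 0.001]
[620.59761159 199.93760066  99.28533514] [-0.3281126   0.90652634 -0.45562128  1.32301224  0.78239283  1.61521508
 -1.08714325] [-0.09648724 -0.04124784  0.94501057]
```

{"op": "step_arm", "data": {"commands": [1.5,0,2,0,0,0,1.5,0,4,0,0,0,1.5,0,6,0,0,0,1.5,0,8,0,0,0,1.5,0,10,0,0,0,1.5,0,11,0,0,0,1.5,0,11,0,0,0]}}

```text
clock: 10.7
eef_pos: [619.8, 193.9, 89.9]
eef_rot: [-3.141, 0.697, 1.439]
wrist_force: [-1.1, 2.7, 3.9]
finger_gap: 0.007
grasp_force: 2.0
```

```bash
python3 - <<'E'
from geo import *
from workcell import grab_frame
import cv2
f=grab_frame("scene");pickle.dump(f,open("s3.pkl","wb"))
c=cv2.convertScaleAbs(cv2.resize(f["pixels"][60:260,190:456],None,fx=3,fy=3,interpolation=cv2.INTER_CUBIC),alpha=1.4)
cv2.imwrite("pics/s3.png",c);s=get_state();print(s["clock"],s["wrist_force"])
E
```

```text
10.75 [-0.06223213  1.40713396  2.32715054]
```

View pics/s3.png

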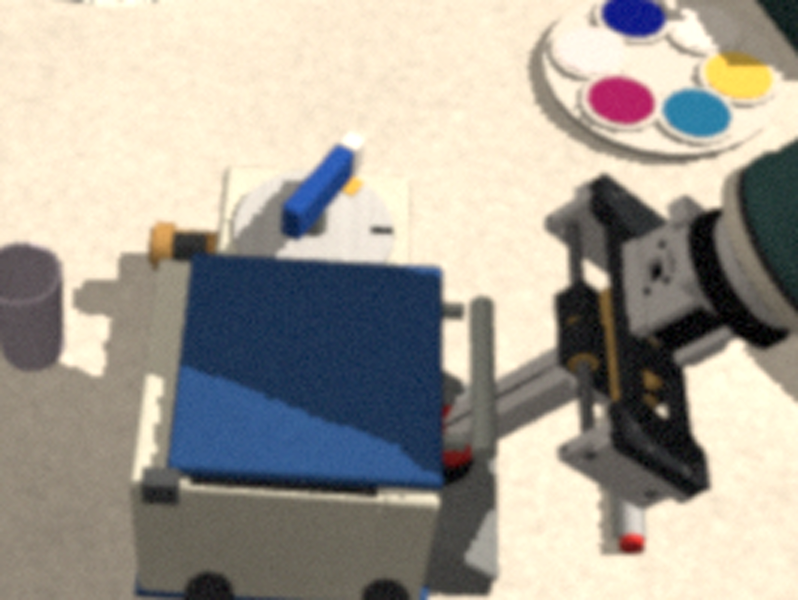

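The lid is still shut: its front edge is at column 440 and the bar at (482,375), as before. The fingers rest on the button, so I press further.

{"op": "step_arm", "data": {"commands": [0,0,1,0,0,0,0,0,2,0,0,0,0,0,3,0,0,0,0,0,4,0,0,0,0,0,4,0,0,0]}}

```text
clock: 11.38
eef_pos: [619.4, 191.3, 86.7]
eef_rot: [-3.14, 0.697, 1.439]
wrist_force: [-0.6, 2.5, 4.3]
finger_gap: 0.002
grasp_force: 2.2
```

```bash
cat >lid.py <<'E'
from geo import *
from workcell import grab_frame
import cv2
s=get_state();print(s["clock"],s["eef_pos"],s["wrist_force"],s["joints"])
def lidmask(f):
    h=cv2.cvtColor(f["pixels"],cv2.COLOR_BGR2HSV);m=cv2.inRange(h,(100,120,30),(118,255,200))
    n,l,st,c=cv2.connectedComponentsWithStats(m);i=1+np.argmax(st[1:,4]);return st[i],c[i]
print(lidmask(pickle.load(open("s3.pkl","rb"))))
f=grab_frame("scene");print(lidmask(f))
E
python3 lid.py
```

```text
11.375 [619.43180965 191.26938213  86.70583334] [-0.62295532  2.54430777  4.26228748] [-0.31830252  0.91283302 -0.45184087  1.3436518   0.78918913  1.59095909
 -1.09513435]
(array([ 247,  144,   91,   79, 6257], dtype=int32), array([293.06201055, 184.56944222]))
(array([ 246,  109,   73,  107, 5064], dtype=int32), array([283.96188784, 163.08748025]))
```

The lid has popped: the mask top moved up from 144 to 109. Backing out along the button axis.

{"op": "step_arm", "data": {"commands": [0,0,-8,0,0,0,0,0,-25,0,0,0,0,0,-50,0,0,0,0,0,-80,0,0,0,0,0,-110,0,0,0,0,0,-140,0,0,0,0,0,-165,0,0,0,0,0,-180,0,0,0,0,0,-180,0,0,0]}}

```text
clock: 12.55
eef_pos: [634.6, 307.3, 225.7]
eef_rot: [-3.141, 0.696, 1.439]
wrist_force: [0.1, -0.9, -0.0]
finger_gap: 0.006
grasp_force: 0.0
```

```bash
python3 - <<'E'
from geo import *
from workcell import grab_frame
import cv2
T=grab_frame("top");S=grab_frame("scene");pickle.dump((T,S),open("p4.pkl","wb"))
b=lambda th,s=0:ch(q,(q[3]-167*np.cos(th),s,129+167*np.sin(th)))
for f in(T,S):
  for th in(.7,.8,.9):print(th,[np.round(proj(f,b(th,s)),1).tolist() for s in(52,-52)])
out=[]
for f,(u,v) in((T,(150,110)),(S,(240,60))):
    out.append(cv2.convertScaleAbs(cv2.resize(f["pixels"][v:v+180,u:u+130],None,fx=3,fy=3,interpolation=cv2.INTER_CUBIC),alpha=1.4))
cv2.imwrite("pics/p4.png",np.hstack(out))
M=tool(np.pi/2-.8)@R.from_euler("z",-np.pi/2).as_matrix();cmd(b(.8)-M[:,2]*100,M);print(b(.8))
s=get_state();print(s["eef_pos"],s["joints"])
E
```

```text
0.7 [[207.4, 136.1], [196.6, 210.9]]
0.8 [[214.8, 134.0], [204.1, 210.2]]
0.9 [[223.5, 132.2], [212.8, 209.9]]
0.7 [[333.6, 169.0], [333.3, 115.9]]
0.8 [[326.4, 163.1], [326.6, 109.7]]
0.9 [[318.1, 157.5], [318.9, 104.0]]
cmd [-136.4, -0.5, -11.0] [0.057, -0.058, -1.569]
[612.16063272 140.14515369 248.79846718]
[634.70005172 305.76305961 224.46139711] [-0.47601215  0.91718356 -0.46681328  0.98961659  0.74886488  1.90439103
 -0.99419932]
```

View pics/p4.png

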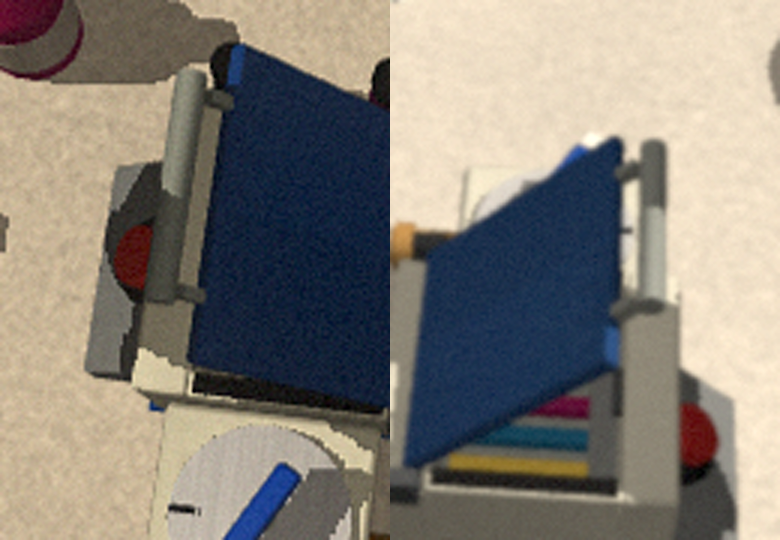

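Left (top): bar runs from (190,75) to (161,295) in the crop. Right (scene): bar runs from (653,143) to (651,303). This matches an angle of about 0.79; I triangulate the bar centre.

```bash
python3 - <<'E'
from geo import *
from scipy.optimize import least_squares
T,S=pickle.load(open("p4.pkl","rb"))
t=[(T,np.array([175.5,185])/3+(150,110)),(S,np.array([262,223])/3+(240,60))]
r=least_squares(lambda p:np.concatenate([proj(f,p)-u for f,u in t]),[612,140,249])
print(r.x,r.fun)
c=R.from_euler("z",q[2]).as_matrix().T@(r.x-[q[0],q[1],0]);print("chamber",c,"theta",np.arctan2(c[2]-129,q[3]-c[0]),"r",np.hypot(c[2]-129,q[3]-c[0]))
b=r.x
M=tool(np.pi/2-.8)@R.from_euler("z",-np.pi/2).as_matrix();cmd(b-M[:,2]*100,M);print(b-M[:,2]*100)
E
```

```text
[611.51612804 141.29812481 250.27240746] [ 0.01241986  0.00117002  0.01390769 -0.00080694]
chamber [-43.99708906  -0.79138481 250.27240746] theta 0.8015892425198192 r 168.79436420282678
cmd [-136.6, -1.3, -12.8] [0.057, -0.058, -1.569]
[620.7340425  210.35630638 322.00801655]
```

{"op": "step_arm", "data": {"commands": [-8,0,-1,0.003,-0.003,-0.08,-25,0,-3,0.01,-0.01,-0.25,-43,0,-5,0.02,-0.02,-0.43,-60,0,-6,0.025,-0.025,-0.61,-77,-1,-8,0.03,-0.03,-0.79,-94,-1,-9,0.04,-0.04,-0.97,-110,-1,-10,0.045,-0.045,-1.15,-123,-1,-11,0.05,-0.05,-1.33,-132,-1,-12,0.055,-0.055,-1.48,-137,-1,-13,0.057,-0.058,-1.569], "grip": 0}}

```text
clock: 13.9
eef_pos: [621.1, 209.1, 322.7]
eef_rot: [-2.37, -0.003, 3.011]
wrist_force: [-0.2, 0.2, -0.7]
finger_gap: 0.5
grasp_force: 0.0
```

```bash
python3 - <<'E'
from geo import *
b=np.array([611.5,141.3,250])
M=tool(np.pi/2-.8)@R.from_euler("z",-np.pi/2).as_matrix();cmd(b+M[:,2]*1,M)
s=get_state();print(s["eef_pos"],s["joints"],s["finger_gap"])
print("tool axes",np.round(M,2))
E
```

```text
cmd [0.5, 1.6, 100.9] [-0.001, -0.001, 0.003]
[621.09865914 209.13416171 322.66203292] [-0.34251612  0.75490947 -0.52925106  1.11656913  0.81537168  1.98883561
  0.66511409] 0.500154179675416
tool axes [[-0.99  0.09 -0.09]
 [ 0.13  0.71 -0.69]
 [-0.   -0.7  -0.72]]
```

{"op": "step_arm", "data": {"commands": [0,1,10,0,0,0,0,1,25,0,0,0,0,1.5,45,0,0,0,0,1.5,65,0,0,0,0,1.5,80,0,0,0,0,1.5,90,0,0,0,0,1.5,97,0,0,0,0,1.5,101,0,0,0,0,1.5,101,0,0,0]}}

```text
clock: 15.02
eef_pos: [612.0, 141.6, 249.1]
eef_rot: [-2.371, 0.0, 3.008]
wrist_force: [0.4, 1.1, 1.0]
finger_gap: 0.5
grasp_force: 0.0
```

```bash
python3 - <<'E'
from geo import *
s=get_state();print(s["eef_pos"],s["joints"],s["finger_gap"],s["wrist_force"])
E
```

```text
[611.98473544 141.55159086 249.14400453] [-0.23485371  0.7284397  -0.52640132  1.33749101  0.81631209  1.80854184
  0.60576005] 0.500323715657512 [0.38553889 1.09991913 0.95819739]
```

{"op": "step_arm", "data": {"commands": [0,0,0,0,0,0,0,0,0,0,0,0,0,0,0,0,0,0,0,0,0,0,0,0,0,0,0,0,0,0,0,0,0,0,0,0], "grip": -1, "force": 20}}

```text
clock: 15.78
eef_pos: [612.0, 141.6, 249.2]
eef_rot: [-2.371, 0.0, 3.009]
wrist_force: [0.7, 1.3, -0.2]
finger_gap: 0.14
grasp_force: 20.0
```

```bash
cat >arc.py <<'E'
import sys
from geo import *
s=get_state();p=s["eef_pos"];A=R.from_euler("xyz",s["eef_rot"]).as_matrix()
print(np.round(p,1),np.round(s["joints"],3),np.round(s["wrist_force"],1),s["finger_gap"],s["clock"])
C=R.from_euler("z",q[2]).as_matrix()
c=C.T@(p-[q[0],q[1],0]); g=c-np.array(C.T@A[:,2])*2   # grasp point in chamber
H=np.array([q[3],129.]); d=np.array([H[0]-g[0],g[2]-H[1]]); th=np.arctan2(d[1],d[0]); print("chamber grasp",np.round(g,1),"theta",round(th,3),"r",round(np.hypot(*d),1))
tilt=np.arctan2((C.T@A[:,2])[0],-(C.T@A[:,2])[2]);print("tilt",round(tilt,3))
r=np.hypot(*d) if len(sys.argv)<4 else float(sys.argv[3])
end=float(sys.argv[1]); n=int(sys.argv[2]); rows=[]
for k in range(1,n+1):
    t=th+(end-th)*k/n; dt=t-th
    gc=np.array([H[0]-r*np.cos(t),g[1],H[1]+r*np.sin(t)])
    Rt=C@R.from_euler("y",dt).as_matrix()@C.T   # lid opening = rotation about +y_c (x->-z): front goes up
    M=Rt@A; P=np.append((C@gc)[:2]+q[:2],gc[2])+M[:,2]*2
    rows.append(np.r_[A.T@(P-p),R.from_matrix(A.T@M).as_rotvec()])
print(np.array2string(np.round(rows,3),suppress_small=True,separator=", "))
E
python3 arc.py 1.2 10
```

```text
[612.  141.6 249.2] [-0.235  0.728 -0.526  1.337  0.816  1.808  0.606] [ 0.7  1.3 -0.2] 0.140147230237123 15.775
chamber grasp [-45.7  -0.4 250.6] theta 0.796 r 170.2
tilt 0.771
[[ -0.003,  -6.804,   0.105,  -0.04 ,   0.   ,  -0.   ],
 [ -0.006, -13.598,   0.485,  -0.081,   0.   ,  -0.   ],
 [ -0.008, -20.371,   1.14 ,  -0.121,   0.   ,  -0.   ],
 [ -0.011, -27.112,   2.068,  -0.162,   0.   ,  -0.   ],
 [ -0.014, -33.811,   3.267,  -0.202,   0.   ,  -0.   ],
 [ -0.017, -40.455,   4.737,  -0.243,   0.   ,  -0.   ],
 [ -0.019, -47.034,   6.474,  -0.283,   0.   ,  -0.   ],
 [ -0.022, -53.538,   8.476,  -0.324,   0.   ,  -0.   ],
 [ -0.025, -59.955,  10.739,  -0.364,   0.   ,  -0.   ],
 [ -0.028, -66.276,  13.259,  -0.404,   0.   ,  -0.   ]]
```

{"op": "step_arm", "data": {"commands": [0,-4,0,-0.024,0,0,0,-10,0.3,-0.06,0,0,0,-17,0.8,-0.101,0,0,0,-23.8,1.6,-0.142,0,0,0,-30.5,2.6,-0.182,0,0,0,-37,4,-0.222,0,0,0,-43.8,5.6,-0.263,0,0,0,-50.3,7.5,-0.304,0,0,0,-56.8,9.6,-0.344,0,0,0,-63,12,-0.384,0,0]}}

```text
clock: 17.02
eef_pos: [604.6, 87.9, 284.4]
eef_rot: [-2.757, -0.0, 3.008]
wrist_force: [-5.5, -0.6, -5.1]
finger_gap: 0.142
grasp_force: 20.0
```

```bash
python3 arc.py 1.57 9 168.5
```

```text
[604.6  87.9 284.4] [ 0.075  0.511 -0.64   1.475  0.594  1.525  0.788] [-5.5 -0.6 -5.1] 0.1417671186694529 17.025
chamber grasp [  9.1  -0.6 286.3] theta 1.182 r 169.9
tilt 0.384
[[ -0.003,  -7.174,   1.566,  -0.043,   0.   ,  -0.   ],
 [ -0.005, -14.329,   2.   ,  -0.086,   0.   ,  -0.   ],
 [ -0.008, -21.46 ,   2.742,  -0.129,   0.   ,  -0.   ],
 [ -0.01 , -28.552,   3.79 ,  -0.172,   0.   ,  -0.   ],
 [ -0.013, -35.592,   5.143,  -0.215,   0.   ,  -0.   ],
 [ -0.016, -42.568,   6.797,  -0.258,   0.   ,  -0.   ],
 [ -0.019, -49.465,   8.75 ,  -0.301,   0.   ,  -0.   ],
 [ -0.022, -56.273,  10.999,  -0.344,   0.   ,  -0.   ],
 [ -0.026, -62.977,  13.538,  -0.388,   0.   ,  -0.   ]]
```

Forces are small and the grip is holding. Continuing to upright.

{"op": "step_arm", "data": {"commands": [0,-7,1,-0.043,0,0,0,-14.3,1.6,-0.086,0,0,0,-21.5,2.5,-0.129,0,0,0,-28.5,3.6,-0.172,0,0,0,-35.6,5,-0.215,0,0,0,-42.6,6.7,-0.258,0,0,0,-49.5,8.7,-0.301,0,0,0,-56.3,11,-0.344,0,0,0,-63,13.5,-0.388,0,0]}}

```text
clock: 18.15
eef_pos: [595.9, 25.4, 296.4]
eef_rot: [3.138, 0.0, 3.009]
wrist_force: [-10.4, 1.9, 4.0]
finger_gap: 0.143
grasp_force: 20.0
```

```bash
python3 arc.py 1.88 12 168.5
```

```text
[595.9  25.4 296.4] [ 0.459  0.388 -0.727  1.579  0.263  1.274  1.129] [-10.4   1.9   4. ] 0.14276192251111752 18.15
chamber grasp [ 72.9  -0.9 298.4] theta 1.568 r 169.4
tilt -0.003
[[ -0.   ,  -4.333,   0.932,  -0.026,   0.   ,   0.   ],
 [ -0.001,  -8.659,   1.075,  -0.052,   0.   ,   0.   ],
 [ -0.001, -12.979,   1.33 ,  -0.078,   0.   ,   0.   ],
 [ -0.001, -17.291,   1.698,  -0.104,   0.   ,   0.   ],
 [ -0.002, -21.592,   2.178,  -0.13 ,   0.   ,   0.   ],
 [ -0.002, -25.88 ,   2.769,  -0.156,   0.   ,   0.   ],
 [ -0.002, -30.15 ,   3.471,  -0.182,   0.   ,   0.   ],
 [ -0.002, -34.401,   4.285,  -0.208,   0.   ,   0.   ],
 [ -0.003, -38.629,   5.208,  -0.234,   0.   ,   0.   ],
 [ -0.003, -42.832,   6.241,  -0.26 ,   0.   ,   0.   ],
 [ -0.003, -47.007,   7.383,  -0.286,   0.   ,   0.   ],
 [ -0.003, -51.15 ,   8.633,  -0.312,   0.   ,   0.   ]]
```

{"op": "step_arm", "data": {"commands": [0.5,-3,0.3,-0.018,0,0,1,-6.5,0.6,-0.039,0,0,1.5,-10.5,0.9,-0.063,0,0,1.5,-14.5,1.3,-0.087,0,0,1.5,-18.5,1.8,-0.112,0,0,2,-22.5,2.3,-0.136,0,0,2,-26,2.8,-0.157,0,0,2,-29.5,3.3,-0.178,0,0,2,-32.5,3.9,-0.197,0,0,2,-35,4.4,-0.212,0,0]}}

```text
clock: 19.4
eef_pos: [590.7, -9.8, 292.4]
eef_rot: [2.928, 0.004, 3.007]
wrist_force: [-0.1, -1.5, 5.7]
finger_gap: 0.142
grasp_force: 20.0
```

```bash
python3 arc.py 1.90 8 168.5
```

```text
[590.7  -9.8 292.4] [ 0.67   0.386 -0.771  1.62   0.06   1.194  1.359] [-0.1 -1.5  5.7] 0.1415786286256096 19.4
chamber grasp [108.9  -1.4 294.3] theta 1.782 r 169.1
tilt -0.214
[[  0.001,  -2.447,   0.626,  -0.015,   0.   ,   0.   ],
 [ -0.001,  -4.892,   0.675,  -0.029,   0.   ,   0.   ],
 [ -0.002,  -7.337,   0.759,  -0.044,   0.   ,   0.   ],
 [ -0.003,  -9.779,   0.88 ,  -0.059,   0.   ,   0.   ],
 [ -0.004, -12.22 ,   1.036,  -0.073,   0.   ,   0.   ],
 [ -0.005, -14.658,   1.228,  -0.088,   0.   ,   0.   ],
 [ -0.006, -17.093,   1.456,  -0.103,   0.   ,   0.   ],
 [ -0.006, -19.525,   1.719,  -0.118,   0.   ,   0.   ]]
```

{"op": "step_arm", "data": {"commands": [0,-1.5,0.2,-0.009,0,0,0,-3,0.3,-0.018,0,0,0,-4.5,0.4,-0.027,0,0,0,-6,0.6,-0.036,0,0,0,-7,0.7,-0.042,0,0,0,-8,0.8,-0.048,0,0,0,-8.5,0.8,-0.051,0,0,0,-9,0.8,-0.054,0,0,0,-9,0.8,-0.054,0,0]}}

```text
clock: 20.52
eef_pos: [589.6, -18.4, 290.1]
eef_rot: [2.875, 0.004, 3.007]
wrist_force: [-3.7, -4.3, 12.9]
finger_gap: 0.146
grasp_force: 20.0
```

{"op": "step_arm", "data": {"commands": [0,-0.5,0,-0.003,0,0,0,-1,0.1,-0.006,0,0,0,-1.5,0.1,-0.009,0,0,0,-2,0.2,-0.012,0,0,0,-2,0.2,-0.012,0,0]}}

```text
clock: 21.15
eef_pos: [589.4, -19.5, 289.8]
eef_rot: [2.862, 0.004, 3.008]
wrist_force: [-4.5, -0.7, 16.3]
finger_gap: 0.141
grasp_force: 20.0
```

{"op": "step_arm", "data": {"commands": [0.3,0,-0.7,0,0,0,0.6,0,-1.5,0,0,0,0.6,0,-1.5,0,0,0]}}

```text
clock: 21.52
eef_pos: [589.1, -19.6, 290.0]
eef_rot: [2.861, 0.004, 3.008]
wrist_force: [8.2, 4.5, -3.2]
finger_gap: 0.139
grasp_force: 20.0
```

{"op": "step_arm", "data": {"commands": [0,-0.5,0,-0.003,0,0,0,-1,0,-0.006,0,0,0,-1.5,0,-0.009,0,0,0,-2,0,-0.012,0,0,0,-2,0,-0.012,0,0]}}

```text
clock: 22.15
eef_pos: [589.1, -19.7, 289.9]
eef_rot: [2.847, 0.005, 3.009]
wrist_force: [10.6, 12.7, -1.5]
finger_gap: 0.14
grasp_force: 20.0
```

```bash
python3 arc.py 1.90 2 168.5
```

```text
[589.1 -19.7 289.9] [ 0.742  0.399 -0.79   1.63  -0.012  1.178  1.443] [10.6 12.7 -1.5] 0.13995002760670988 22.15
chamber grasp [119.1  -1.8 291.9] theta 1.844 r 169.2
tilt -0.294
[[ 0.011, -4.634,  0.619, -0.028, -0.   ,  0.   ],
 [ 0.02 , -9.254,  0.714, -0.056, -0.   ,  0.   ]]
```

The lid is on its stop: the estimated angle is 1.844, the push force rises and there is no motion. I ease the preload, then open.

{"op": "step_arm", "data": {"commands": [-0.3,1,0,0,0,0,-0.5,2,0,0,0,0,-0.5,2,0,0,0,0]}}

```text
clock: 22.52
eef_pos: [589.2, -19.6, 290.0]
eef_rot: [2.849, 0.003, 3.008]
wrist_force: [4.7, 4.3, -1.2]
finger_gap: 0.14
grasp_force: 20.0
```

{"op": "step_arm", "data": {"commands": [0,0,0,0,0,0,0,0,0,0,0,0,0,0,0,0,0,0,0,0,0,0,0,0,0,0,0,0,0,0], "grip": 0}}

```text
clock: 23.15
eef_pos: [588.3, -19.7, 289.3]
eef_rot: [2.85, 0.0, 3.009]
wrist_force: [0.8, -0.1, 0.4]
finger_gap: 0.501
grasp_force: 0.0
```

{"op": "step_arm", "data": {"commands": [0,0,-5,0,0,0,0,0,-15,0,0,0,0,0,-30,0,0,0,0,0,-50,0,0,0,0,0,-72,0,0,0,0,0,-95,0,0,0,0,0,-115,0,0,0,0,0,-130,0,0,0,0,0,-138,0,0,0,0,0,-140,0,0,0]}}

```text
clock: 24.4
eef_pos: [582.9, -59.6, 423.6]
eef_rot: [2.85, 0.0, 3.008]
wrist_force: [1.0, 0.5, -0.3]
finger_gap: 0.501
grasp_force: 0.0
```

```bash
python3 - <<'E'
from geo import *
from workcell import grab_frame
import cv2
s=get_state();print(s["eef_pos"],s["joints"],s["joint_vel"].round(3),s["wrist_force"])
T=grab_frame("top");S=grab_frame("scene")
print([np.round(proj(S,ch(q,(q[3]-167*np.cos(1.85),s,129+167*np.sin(1.85)))),1) for s in(52,-52)])
a=cv2.resize(S["pixels"][40:340,160:460],(400,400));b=cv2.resize(T["pixels"][60:360,110:410],(400,400))
cv2.imwrite("pics/end.png",cv2.convertScaleAbs(np.hstack([a,b]),alpha=1.4))
E
```

```text
[582.93278107 -59.60365424 423.57791368] [ 0.80005856  0.32953849 -0.79524118  1.40845915 -0.05692116  1.4690643
  1.47857902] [ 0.001  0.001  0.003 -0.013  0.     0.024  0.001] [ 0.96296259  0.50997173 -0.29368231]
[array([208.1, 137. ]), array([217.5,  83.5])]
```

View pics/end.png

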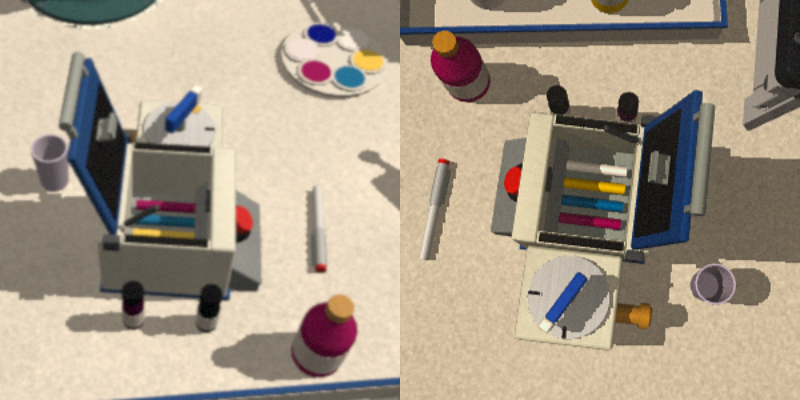

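The lid rests open: the bar in the scene view runs from (77,60) to (70,125), as predicted for 1.85. The tap covers the mark, the bystanders are where they were, and the arm is clear.

```bash
python3 -c "
from workcell import order
print(order.job_done())"
```

```text
the job is handed in; nothing more can be done
None
```

The job is handed in: the tap is on the yellow mark, the button was pressed, and the lid was held all the way to its open stop before I let go and backed off. The last pictures show the bottle, vials, cup and pen where they started.

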